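Set the bombilla bridge and stow the bombilla over the gourd

ROBOT

A 7-joint arm with a two-finger parallel gripper is mounted at the origin on the work surface. World frame = base frame: x ahead of the robot, y to its left, z up, the work surface at z = 0. Lengths are in m, angles in rad, forces in N, time in s.
With the tool pointing down it reaches from about 0.4 to 0.85 m from the base axis. Payload 4.5 kg.
Tool frame: the origin (TCP) lies on the centre line of the jaws, within the pads' length; the fingertips stand 19 mm ahead of it and the grasp point (between the pads) is the TCP (manip.tip_reach is the distance from the TCP to the fingertips, in m); z points along the fingers, y is the line along which they close (so a half turn about z gives the same grasp; the last joint's range is limited). The gripper opens to 85 mm and grips with 20 to 120 N. Pads are 22 mm wide; open, the fingers measure 114 mm over their backs; the gripper's body (76 mm by 85 mm) begins 54 mm behind the grasp point. The pads swing forward as they close: fully open they stand 13 mm farther back than shut.
Start: joints at [1.227, 0.689, -0.195, 1.565, 0.157, 0.902, -0.215], TCP at [0.231, -0.581, 0.25] pointing down, gripper open.
Joint ranges: [-3.01, 3.01], [-0.46, 2.08], [-1.47, 1.51], [0.13, 2.56], [-1, 4.14], [0.04, 2.09], [-2.66, 2.66]. Speed limits (rad/s): [2.57, 2.57, 3.14, 3.14, 3.14, 3.14, 3.14].

INTERFACE

Orientations are given as a unit quaternion [x, y, z, w].
In Python, from bench import manip gives the robot as it stands.
- The arm moves only by the tool jog_arm, never from a script. Its argument "increments" is a list that holds one entry, the list of rows, each a list of 5 numbers: the opening, from 0 (shut) to 1 (fully open), then the shift along the tool's x, y, z in m, then the turn about the tool's z in rad. A call has exactly 5 rows; each row shifts and turns the commanded pose from where the row before left it, along the tool's axes as they then stand; what a row does not reach is not made up. A row lasts 1/12 s, in which the tool goes at most 41.7 mm and 7.16 degrees, less where a joint would pass 70% of its speed; a pose out of reach is approached as far as the arm can. A call is refused whole if a number of a shift passes 0.0417 or a number of a turn 0.125, either way. A call with a gripper value outside its range is refused whole. The fingers move at their own pace and stop on an object; "squeeze" is the grip in N (left out, the last holds). Time passes only in rows, so rows that do not move let the fingers close, or fill a call up. It gives the time, the measured TCP pose, the force, the opening and the grip force at its end, in the units of the state.
- manip.state(): the state, without advancing time (a new reading comes with each control period).
- manip.read_camera(name): name is "scene" or "top"; returns the picture (400x640x3 uint8, red, green, blue); there is no depth.
- manip.camera_info(name): a dict with "fx", "fy", "cx", "cy" (pixels), "D" ([k1, k2, p1, p2, k3] as OpenCV has them; the pictures are not rectified), "position" and "attitude" of the camera in the world. Camera axes: x right, y up, looking along -z (the intrinsics and any distortion apply to the point x, -y, -z); pixel columns grow to the right and rows downward; lengths in m; the calibration is good to about 2 mm. A picture is of the moment at which its call begins. camera_info takes no time and is no camera call.
- manip.job_done(): hands the job in; it is judged then, once.
The state is a dict: "time": time; "joints": joint angles; "joint_velocities": joint speeds; "joint_torque": joint torques, N m; "position": TCP position; "eef_rot": TCP orientation; "contact_force": force on the tool from outside, world axes, zero at the start; "wrist_torque": the same for the moment, N m; "gripper_width": opening from 0.0 (shut) to 1.0 (fully open); "grasp_force": force on a finger pad.
Only numpy, scipy, OpenCV 4.12 (cv2) and the standard library are available. Lean on these libraries where they do the work, as an engineer would, in place of code of your own. Each camera call takes 0.05 s, during which the arm holds its last target. There are 200 camera calls.

TASK

On the gourd's cradle, turn the orange knob until the black pointer lines up with the red mark, and let go of it. Then take the bombilla from its green garage, slide it mouthpiece first through the near eye and the far eye over the gourd until its wide filter head is at the near eye, leaving at most about 15 mm of shank between them, and leave it resting there. The pointer must end on the mark; leave the gourd and the other things standing where they are.

Things in the scene. Friction and masses are not known exactly. Their poses are not given: they have to be found in the camera images.
- cradle: Fixed white plate 215 x 150 x 12 mm with gourd clamp and bombilla bridge. Origin on the work surface under the gourd's middle, z up. The bombilla goes in along +y: near eye at y = -50 mm, far eye at y = +50 mm, level axes along y, centres 118 mm up. Knob column (48 mm square) at x = -120, y = +50 mm. Nothing on it is higher than 150 mm.
- aim_knob (a joint): Angle of the aim knob, rad, 0 to 4, growing clockwise seen from above; each rad moves the carriage (far eye and pointer) 15 mm along the cradle's +x. It stays where it is left.
- knob_grip (a point): Grip point on the vertical axis of the aim knob, 119 mm above the work surface: orange upright bar 60 mm long (along this point's x), 16 mm thick (along its y), its top 11 mm above this point; it stands on a black 54 mm disc whose top is 23 mm below this point.
- pointer (a point): Tip of the black needle pointer, 147 mm up. It is carried by the sliding carriage, moves along the cradle's x with it, and floats over the white mark plate.
- mark (a point): Middle of the red line (2.5 mm wide, along the cradle's y) on the white plate on top of the gate, 142 mm up. The pointer is aligned when it has the same x in the cradle's frame as this line.
- gate: Fixed aluminium post carrying the near eye and the white mark plate. Origin under its middle, 12 mm above the work surface; same axes as the cradle. Its place along the cradle's x differs each time.
- near_eye (a point): Centre of the near eye: steel ring on the gate, hole 22 mm, 30 mm outside, 10 mm thick along the cradle's y, 118 mm up.
- far_eye (a point): Centre of the far eye, an equal ring on the carriage, 118 mm up; straight behind the near eye (100 mm further along the cradle's +y) when the pointer is on the mark.
- bombilla: Loose flat steel bombilla, 200 mm long along its x, 80 g. Origin at half length on its underside, z up. Filter head from x = -100 to -40 mm, 30 mm wide, 10 thick; shank from x = -40 to +100 mm, 10 wide, 8 thick, brass mouthpiece end at +100 mm. At the start the head lies under the green garage, about 105 mm of shank shows.
- mouth_tip (a point): Middle of the mouthpiece end of the bombilla (x = +100, z = 4 mm).
- shoulder (a point): Where the shank meets the filter head (x = -40, z = 4 mm on the bombilla). The head is too wide for the eyes.
- head_mid (a point): Middle of the bombilla's filter head (x = -70, z = 5 mm), to be gripped across its 30 mm width.
- garage: Fixed low green steel bridge, 104 mm long, 64 wide, 38 mm high, inside 56 mm wide and 34 mm high; origin on the work surface under its middle. Open at its +x end (x = +50 mm), closed at -x. The bombilla can be drawn out along +x.
- gourd: Bystander: brown silicone gourd, 68 mm across, 75 mm high, standing in the cradle under the bridge; origin under its middle.
- flat_tin: Bystander: closed aluminium tin, 68 mm across, 55 mm high, standing ahead of the garage's mouth; origin under its middle.
- scoop: Bystander: black plastic scoop, 155 mm long along its x, 46 wide, 30 mm high, beside the bombilla; origin under its middle.
- sugar_bowl: Bystander: blue bowl, 72 mm across, 45 mm high, beside the bombilla; origin under its middle.
- jar: Bystander: cork-topped glass jar, 76 mm across, 132 mm high, back row; origin under its middle.
- tall_tin: Bystander: aluminium tin, 84 mm across, 140 mm high, back row; origin under its middle.
- mug: Bystander: white mug, 80 mm across, 95 mm high, back row; origin under its middle.

How it is judged:
By the outcome, as a careful person would: the job done as asked, in the order asked, and still so for the second after the job is handed in, with the robot touching nothing.
It also fails if it takes over 72 s, if anything falls off the work surface, if the arm or the gripper's body presses on something with over 40 N, if the wrist force passes 120 N, or if a joint passes its speed limit or range.

## Working session

There is one attempt and no reset: what is moved stays moved. The work goes in short steps, Python scripts to look and compute and a tool call to move; the robot and the scene stay as the last step left them, time stands still between calls to the robot, and variables do not carry over. Pictures are saved under pics/ and viewed, at most 10 in all, crops included, and the job is handed in when it is done.

Besides the shell and the picture viewer there is one more tool, called after "Request:" in YAML: its name, and indented under it one key for each argument. jog_arm: Moves the arm, as the interface text tells. Its arguments: {"type":"object","properties":{"increments":{"type":"array"},"squeeze":{"type":"number"}},"required":["increments"]}

```bash
ls; mkdir -p pics
python3 - <<'E'
from bench import manip
import cv2
for n in("scene","top"):
    im=manip.read_camera(n); cv2.imwrite(f"pics/{n}0.png",im[:,:,::-1]); print(n,manip.camera_info(n))
print(manip.state())
E
```

```text
pics
scene {'fx': 429.1252046319765, 'fy': 429.1252046319765, 'cx': 325.22247831164856, 'cy': 191.62355128141277, 'D': array([-0.02177813,  0.        ,  0.        ,  0.        ,  0.        ]), 'position': array([1.14391335, 0.23920456, 0.97662289]), 'attitude': array([0.17025013, 0.2743774 , 0.79586082, 0.51218892])}
top {'fx': 421.2069614316991, 'fy': 421.2069614316991, 'cx': 320.4728746576569, 'cy': 207.1876508030025, 'D': array([0.00430441, 0.        , 0.        , 0.        , 0.        ]), 'position': array([ 0.50905893, -0.05195306,  1.01040667]), 'attitude': array([ 0.01545165, -0.01625004, -0.70607968,  0.70777727])}
{'time': 0.1, 'joints': array([ 1.22678951,  0.68992202, -0.19454836,  1.56628311,  0.1572717 ,
        0.90250185, -0.21509486]), 'joint_velocities': array([-0.00077022, -0.00154141, -0.00059851, -0.00276279, -0.00077087,
        0.00122416, -0.00041221]), 'joint_torque': array([-3.62442704e-03, -5.40603518e+01, -1.27157148e+00, -1.58987743e+01,
        9.40890983e-03,  4.31483524e-03,  2.28108583e-06]), 'position': array([ 0.23031846, -0.58039309,  0.24953978]), 'eef_rot': array([ 9.82201833e-01,  1.87826558e-01, -2.04024195e-04, -8.37861082e-04]), 'contact_force': array([-0.69171871,  1.21249317,  0.13070317]), 'wrist_torque': array([-0.00329451,  0.04314275,  0.01065183]), 'grasp_force': 0.0, 'gripper_width': 1.0009022706823212}
```

View pics/scene0.png

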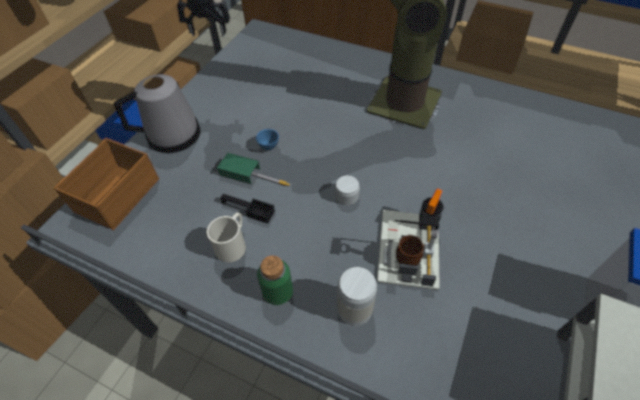

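View pics/top0.png

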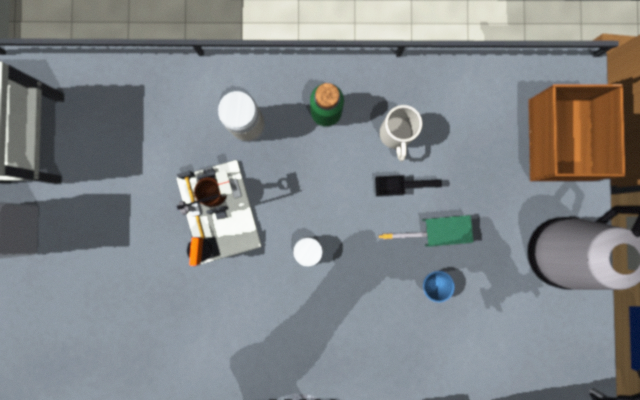

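The scene view shows the cradle at about (410,250) with the orange knob at (434,200). The garage is at (238,167), with the brass tip at (288,184). In the top view the cradle is at (220,210), the knob at (196,250), the garage at (449,230) and the mouth tip at (380,236). I'll look closer.

```bash
cat > h.py <<'E'
import numpy as np, cv2
from scipy.spatial.transform import Rotation as R
from bench import manip
def cam(n):
    c=manip.camera_info(n); K=np.array([[c['fx'],0,c['cx']],[0,c['fy'],c['cy']],[0,0,1]])
    return K,c['D'],np.array(c['position']),R.from_quat(c['attitude']).as_matrix()@np.diag([1,-1,-1])
def ray(n,uv):
    K,D,p,M=cam(n); q=cv2.undistortPoints(np.array(uv,float).reshape(-1,1,2),K,D).reshape(-1,2)
    return p,(M@np.c_[q,np.ones(len(q))].T).T
def plane(n,uv,z):
    p,d=ray(n,uv); return p+d*((z-p[2])/d[:,2])[:,None]
def proj(n,P):
    K,D,p,M=cam(n); return cv2.projectPoints(np.array(P,float).reshape(-1,3),cv2.Rodrigues(M.T)[0],-M.T@p,K,D)[0].reshape(-1,2)
def tri(us,ut):
    p,d=ray('scene',us);q,e=ray('top',ut);d=d[0]/np.linalg.norm(d[0]);e=e[0]/np.linalg.norm(e[0])
    s=np.linalg.lstsq(np.c_[d,-e],q-p,rcond=None)[0];a=p+s[0]*d;b=q+s[1]*e
    return (a+b)/2,np.linalg.norm(a-b)
def crop(im,x,y,w,h,k,fn): cv2.imwrite(fn,cv2.resize(im[y:y+h,x:x+w,::-1],None,fx=k,fy=k,interpolation=cv2.INTER_CUBIC))
def blob(im,lo,hi,box):
    x,y,w,h=box; m=cv2.inRange(cv2.cvtColor(im[y:y+h,x:x+w],cv2.COLOR_RGB2HSV),lo,hi)
    c=max(cv2.findContours(m,0,1)[0],key=cv2.contourArea); r=cv2.minAreaRect(c+np.array([x,y]))
    M=cv2.moments(m); return (np.array([M['m10']/M['m00']+x,M['m01']/M['m00']+y]),r,int((m>0).sum()))
E
python3 - <<'E'
from h import *
t=cv2.imread('pics/top0.png')[:,:,::-1];s=cv2.imread('pics/scene0.png')[:,:,::-1]
a=cv2.resize(t[150:280,165:275],None,fx=4.5,fy=4.5,interpolation=2)
b=cv2.resize(s[180:295,365:450],None,fx=4.5,fy=4.5,interpolation=2)
o=np.zeros((max(a.shape[0],b.shape[0]),a.shape[1]*0+800,3),np.uint8)
# two crops
cv2.imwrite('pics/c1.png',a[:590,:,::-1]); cv2.imwrite('pics/c2.png',b[:,:,::-1])
for n,im,bx in(('top',t,(370,190,110,80)),('scene',s,(200,130,100,80))):
    print(n,'green',blob(im,(60,80,30),(90,255,255),bx))
    print(n,'brass',blob(im,(12,90,100),(32,255,255),bx))
for n,im,bx in(('top',t,(170,220,50,60)),('scene',s,(410,180,50,50))):
    print(n,'orange',blob(im,(3,200,120),(16,255,255),bx))
E
```

```text
top green (array([449.15977291, 230.23195458]), ((448.7868957519531, 230.15574645996094), (27.432331085205078, 46.08269119262695), 84.80557250976562), 1233)
top brass (array([385.75      , 236.01785714]), ((385.0, 236.0), (4.0, 12.0), 90.0), 56)
scene green (array([237.01632653, 166.71972789]), ((237.6230010986328, 167.44512939453125), (39.209537506103516, 23.180747985839844), 14.620874404907227), 735)
scene brass (array([283.45714286, 182.4       ]), ((283.70001220703125, 182.39999389648438), (9.803058624267578, 3.4785051345825195), 18.43494987487793), 35)
top orange (array([194.26086957, 251.17391304]), ((193.692626953125, 250.8811798095703), (8.600895881652832, 26.43643569946289), 5.19442892074585), 184)
scene orange (array([434.68627451, 198.89215686]), ((435.2000732421875, 198.10000610351562), (6.708203315734863, 16.994115829467773), 26.56505012512207), 102)
```

View pics/c1.png

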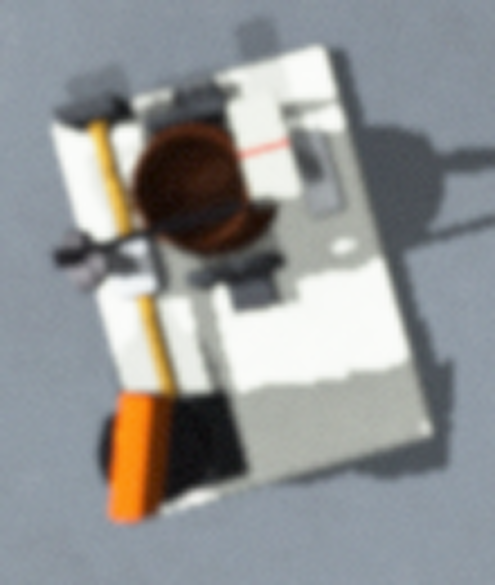

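View pics/c2.png

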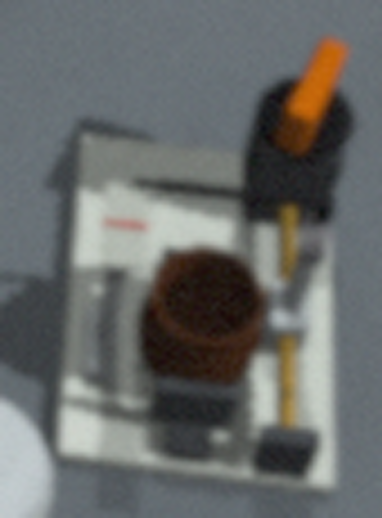

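The top crop shows the orange bar from (138,395) to (130,520), nearly along world x. The red mark is at (262,150), the black needle runs from (85,255) to about (245,207), and the plate corners are at (325,43), (432,432) and (52,122). In the scene crop the bar runs from (340,45) to (290,140) and the red mark is at (126,224).

Run:
```python
from h import *
np.set_printoptions(precision=4,suppress=True)
t=cv2.imread('pics/top0.png')[:,:,::-1];s=cv2.imread('pics/scene0.png')[:,:,::-1]
c=lambda x,y:((x+.5)/4.5-.5+165,(y+.5)/4.5-.5+150)
e=lambda x,y:((x+.5)/4.5-.5+365,(y+.5)/4.5-.5+180)
C=plane('top',[c(325,43),c(432,432),c(52,122)],.012)[:,:2]
dx=C[0]-C[1];dy=C[2]-C[0];print('corners',C,np.linalg.norm(dx),np.linalg.norm(dy),np.degrees([np.arctan2(dx[1],dx[0]),np.arctan2(-dy[0],dy[1])]))
rt=blob(t,(165,70,120),(180,255,255),(215,175,20,20));rt2=blob(t,(0,70,150),(8,255,255),(219,175,15,15))
print(rt,rt2)
rs=blob(s,(170,90,90),(180,255,255),(380,222,25,15));rs2=blob(s,(0,90,90),(6,255,255),(380,222,25,15));print(rs,rs2)
print('mark',tri(e(126,224),c(264,149)),plane('top',[c(264,149)],.142))
# orange top face
b1=blob(t,(3,200,215),(16,255,255),(180,235,30,40));print('bar',b1)
print(cv2.cvtColor(t[238:266,186:204],cv2.COLOR_RGB2HSV)[::3,:,2])
print('bar top',plane('top',[b1[0]],.13))
print('bar ends tri far',tri(e(346,45),c(152,395)),'near',tri(e(318,42),c(125,395)))
G=blob(t,(60,80,30),(90,255,255),(370,190,110,80))[1]
print('garage',plane('top',cv2.boxPoints(G),.038))
print('tri garage',tri((237.6,167.4),(448.8,230.2)))
print('brass',plane('top',[(379,236),(391,236)],.004))
```

```text
corners [[0.668  0.1466]
 [0.4627 0.0882]
 [0.6255 0.2903]] 0.21346878322771667 0.14983861158792203 [15.8923 16.4421]Traceback (most recent call last):
  File "<stdin>", line 8, in <module>
  File "h.py", line 21, in blob
    c=max(cv2.findContours(m,0,1)[0],key=cv2.contourArea); r=cv2.minAreaRect(c+np.array([x,y]))
ValueError: max() iterable argument is empty
```

Run:
```python
from h import *
t=cv2.imread('pics/top0.png')[:,:,::-1];s=cv2.imread('pics/scene0.png')[:,:,::-1]
a=cv2.resize(t[205:260,370:480],None,fx=6,fy=6,interpolation=2);b=cv2.resize(s[145:195,205:305],None,fx=5,fy=5,interpolation=2)
o=np.zeros((330+250,660,3),np.uint8);o[:330]=a;o[330:,:500]=b
cv2.imwrite('pics/c3.png',o[:,:,::-1])
```

```text
(no output)
```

View pics/c3.png

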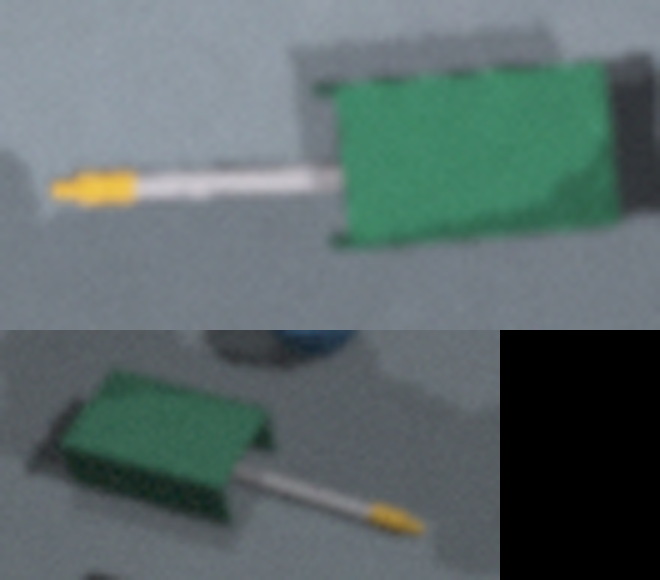

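The top part shows the mouth tip at (52,189) and the shank entering the garage at (340,180). In the scene part the tip is at (425,530) and the shank enters at (238,473).

Run:
```python
from h import *
np.set_printoptions(precision=4,suppress=True)
t=cv2.imread('pics/top0.png')[:,:,::-1];s=cv2.imread('pics/scene0.png')[:,:,::-1]
c=lambda x,y:((x+.5)/4.5-.5+165,(y+.5)/4.5-.5+150)
e=lambda x,y:((x+.5)/4.5-.5+365,(y+.5)/4.5-.5+180)
f=lambda x,y:((x+.5)/6-.5+370,(y+.5)/6-.5+205)
g=lambda x,y:((x+.5)/5-.5+205,(y+.5)/5-.5+145)
T=np.array([.6255-.0,.2903]);
# red mark: redness-weighted line
def red(im,x,y,w,h,th):
    p=im[y:y+h,x:x+w].astype(float);r=p[...,0]-p[...,1:].mean(2);r[r<th]=0
    Y,X=np.mgrid[y:y+h,x:x+w];m=np.array([(X*r).sum(),(Y*r).sum()])/r.sum()
    cv=np.cov(np.c_[X.ravel(),Y.ravel()].T,aweights=r.ravel());w_,v=np.linalg.eigh(cv);return m,v[:,1],np.sqrt(w_)
mt=red(t,218,176,14,14,30);ms=red(s,385,224,16,11,30);print(mt,ms)
print('mark',tri(ms[0],mt[0]),plane('top',[mt[0]],.142),plane('scene',[ms[0]],.142))
v=cv2.cvtColor(t[234:270,184:206],cv2.COLOR_RGB2HSV)
print(v[::3,:,2]);print(v[::3,:,0])
print('bar ends',tri(e(346,45),c(152,395)),tri(e(318,42),c(125,395)))
print('garage corners',plane('top',[f(338,85),f(608,62),f(620,222),f(347,240)],.038))
print('gar tri',tri(g(272,80),f(347,240)),tri(g(228,158),f(338,85)))
print('tip',tri(g(425,200),f(52,189)),plane('top',[f(52,189)],.004),'entry',tri(g(238,145),f(342,180)),plane('top',[f(342,180)],.006))
def tin(im,n,b,z):
    pass
print('tin',plane('top',[(308,252)],.055),'bowl',plane('top',[(439,286)],.045),'scoop',plane('top',[(376,186),(392,186)],.03))
```

```text
(array([222.6485, 182.7907]), array([-0.9617,  0.2743]), array([0.5998, 3.4402])) (array([392.8658, 229.3968]), array([-0.9921, -0.1251]), array([0.4439, 2.0757]))
mark (array([0.5979, 0.1498, 0.1421]), np.float64(0.0006910649622661077)) [[0.598  0.1495 0.142 ]] [[0.5976 0.1501 0.142 ]]
[[162 163 163 161 166 156 157 172 215 232 235 235 235 236 234 231 226 213
  177 142 170 218]
 [162 164 163 162 165 162 151 171 212 229 228 222 210 198 168 148 137 139
  131 111  99 116]
 [161 161 161 162 160 154 165 218 247 252 251 250 249 238 189 121  93  84
   70  44  25  20]
 [165 163 154 139 105  83 145 227 249 251 251 250 246 230 170 113  91  80
   63  35  19  22]
 [164 159 143 105  63  84 174 241 251 251 251 249 244 215 149 101  85  76
   57  27  20  18]
 [164 154 125  74  50  88 187 243 251 251 251 248 241 202 131  95  87  73
   48  27  17  23]
 [162 153 126  76  55 113 206 245 251 250 250 248 235 184 117  91  84  69
   42  21  22  21]
 [163 161 149 119  91 153 230 248 251 250 249 245 224 164 109  94  80  58
   35  21  17  18]
 [163 159 163 159 149 199 244 250 251 250 249 243 213 143 101  88  7
[... 1473 characters left out ...]
64(0.03671453655116721)) (array([0.4841, 0.2028, 0.1866]), np.float64(0.012422692415745474))
garage corners [[ 0.5266 -0.2964  0.038 ]
 [ 0.5357 -0.4004  0.038 ]
 [ 0.4743 -0.4041  0.038 ]
 [ 0.4671 -0.2994  0.038 ]]
gar tri (array([ 0.4666, -0.2973,  0.0405]), np.float64(0.0030429443159716656)) (array([ 0.5255, -0.2945,  0.0353]), np.float64(0.00557377716459685))
tip (array([ 0.485 , -0.1897,  0.004 ]), np.float64(0.002872289523465876)) [[ 0.4856 -0.191   0.004 ]] entry (array([ 0.4902, -0.309 ,  0.0006]), np.float64(0.004006646174767521)) [[ 0.4895 -0.3057  0.006 ]]
tin [[ 0.4505 -0.025   0.055 ]] bowl [[ 0.3736 -0.323   0.045 ]] scoop [[ 0.6029 -0.1826  0.03  ]
 [ 0.603  -0.2199  0.03  ]]
```

Run:
```python
from h import *
np.set_printoptions(precision=4,suppress=True)
t=cv2.imread('pics/top0.png')[:,:,::-1];s=cv2.imread('pics/scene0.png')[:,:,::-1]
c=lambda x,y:((x+.5)/4.5-.5+165,(y+.5)/4.5-.5+150)
e=lambda x,y:((x+.5)/4.5-.5+365,(y+.5)/4.5-.5+180)
# orange top face, 8x upsampled
k=8;p=cv2.resize(t[232:272,182:208],None,fx=k,fy=k,interpolation=2);h=cv2.cvtColor(p,cv2.COLOR_RGB2HSV)
m=cv2.inRange(h,(0,170,195),(20,255,255));q=max(cv2.findContours(m,0,1)[0],key=cv2.contourArea)
r=cv2.minAreaRect(q);bx=(cv2.boxPoints(r)+.5)/k-.5+[182,232];W=plane('top',bx,.13)
print('bar box',bx,W,[np.linalg.norm(W[i]-W[i-1]) for i in(1,2)],W.mean(0))
L=W[:,:2];d=L[np.argsort(-L[:,0])];u=d[:2].mean(0)-d[2:].mean(0);print('bar yaw',np.degrees(np.arctan2(u[1],u[0])))
for a,b in((e(346,45),c(115,520)),(e(300,112),c(140,395))):print('bar end tri',tri(a,b))
yaw=np.radians(16.1);Rm=np.array([[np.cos(yaw),-np.sin(yaw)],[np.sin(yaw),np.cos(yaw)]])
for nm,kn in(('knob',W.mean(0)[:2]),):
    o=kn-Rm@[-.12,.05];print('origin',o)
    C=np.array([[0.668,0.1466],[0.4627,0.0882],[0.6255,0.2903]]);print('corners local',(C-o)@Rm)
    M=np.array([.598,.1497]);print('mark local',(M-o)@Rm)
    # gourd
    x,y=c(195,188);print('gourd rim local',(plane('top',[(x,y)],.087)[0,:2]-o)@Rm)
    print('needle pts local',(plane('top',[c(85,254),c(120,245),c(180,225),c(245,206)],.147)[:,:2]-o)@Rm)
# needle: darkness profile across lines
t2=t.astype(float).mean(2)
for x in range(184,226): 
    col=t2[190:215,x]; print(x,col.astype(int))
```

```text
bar box [[188.464  264.4048]
 [191.0356 236.974 ]
 [198.2302 237.6485]
 [195.6586 265.0793]] [[0.4289 0.2211 0.13  ]
 [0.4858 0.2167 0.13  ]
 [0.4844 0.2017 0.13  ]
 [0.4275 0.2062 0.13  ]] [np.float64(0.05704951567063913), np.float64(0.015061776477050544)] [0.4566 0.2114 0.13  ]
bar yaw -4.449819902824061
bar end tri (array([0.4265, 0.2197, 0.1268]), np.float64(0.002368990772654854))
bar end tri (array([0.4842, 0.2088, 0.1296]), np.float64(0.0035555042931342887))
origin [0.5858 0.1967]
corners local [[ 0.0651 -0.0709]
 [-0.1484 -0.0701]
 [ 0.0641  0.079 ]]
mark local [-0.0013 -0.0485]
gourd rim local [-0.0018 -0.0019]
needle pts local [[-0.0263  0.0402]
 [-0.0267  0.0238]
 [-0.0254 -0.0049]
 [-0.0251 -0.0357]]
184 [246 247 248 250 250 250 250 250 249 247 233 178 111  75  57  48  67  93
 119 139 152 149 136 122 120]
185 [239 241 244 246 248 249 250 250 250 249 243 221 170 115  68  60  89 121
 139 139 133 126 121 120 130]
186 [232 234 238 241 244 246 248 249 250 250 248 242 220 157  80  67 100 133
 149 143 126 112 109 131 166]
187 [219 225 230 233 237 240 244 247 249 249 249 246 231 1
[... 3364 characters left out ...]
  22  19  27  42  64  80  75
  66  59  44  45  57  75  89]
220 [198 178 159 129  85  48  31  28  26  24  24  21  21  35  55  76  81  70
  59  48  40  47  64  80  93]
221 [232 227 213 178 116  62  39  26  21  19  21  22  31  50  74  85  75  62
  51  43  40  48  68  86  94]
222 [239 236 227 190 126  75  47  29  20  17  20  29  44  73  92  89  72  56
  50  43  39  48  73  87  95]
223 [239 237 228 186 121  76  46  28  23  21  33  46  69  91  98  90  66  51
  43  40  41  51  69  88  94]
224 [240 237 226 182 123  78  48  31  26  44  55  75  90 104 107  91  62  42
  43  38  44  54  69  80  90]
225 [239 238 229 193 131  86  54  48  60  83 102 111 111 115 109  89  62  40
  37  49  70  81  84  82  84]
```

Two-view checks hold. The mark is at z=0.1421, the bar is 57 x 15 mm at z≈0.128, the plate measures 213 x 150 mm, and the tip is at z=0.004. The cradle yaw is 16.1° and the pointer is about 24 mm short of the mark, so the knob needs about 1.6 rad. Next I move to the knob.

Request:
jog_arm:
  increments:
    - [[1,0.0273,-0.02,0,0],[1,0.0273,-0.02,0,0],[1,0.0273,-0.02,0,0],[1,0.0273,-0.02,0,0],[1,0.0273,-0.02,0,0]]
  squeeze: 40

```text
time: 0.52
position: [0.3209, -0.436, 0.25]
eef_rot: [0.982, 0.188, -0.0, -0.0]
contact_force: [2.5, 0.0, -0.0]
gripper_width: 1.005
grasp_force: 0.0
```

Request:
jog_arm:
  increments:
    - [[1,0.0273,-0.02,0,0],[1,0.0273,-0.02,0,0],[1,0.0273,-0.02,0,0],[1,0.0273,-0.02,0,0],[1,0.0273,-0.02,0,0]]

```text
time: 0.93
position: [0.4109, -0.2928, 0.2501]
eef_rot: [0.982, 0.188, -0.0, -0.0]
contact_force: [1.7, -0.3, 0.5]
gripper_width: 0.998
grasp_force: 0.0
```

Request:
jog_arm:
  increments:
    - [[1,0.0273,-0.02,0,0],[1,0.0273,-0.02,0,0],[1,0.0273,-0.02,0,0],[1,0.0273,-0.02,0,0],[1,0.0273,-0.02,0,0]]

```text
time: 1.35
position: [0.5009, -0.1494, 0.2501]
eef_rot: [0.982, 0.188, -0.0, -0.0]
contact_force: [-0.3, -0.7, 0.1]
gripper_width: 0.998
grasp_force: 0.0
```

Request:
jog_arm:
  increments:
    - [[1,0.0094,-0.0352,0,0],[1,0.0094,-0.0352,0,0],[1,0.0094,-0.0352,0,0],[1,0.0094,-0.0352,0,0],[1,0.0094,-0.0352,0,0]]

```text
time: 1.77
position: [0.4786, 0.0315, 0.2501]
eef_rot: [0.982, 0.188, -0.0, 0.0]
contact_force: [1.4, 0.5, -0.3]
gripper_width: 0.998
grasp_force: 0.0
```

Request:
jog_arm:
  increments:
    - [[1,0.0094,-0.0352,0,0],[1,0.0094,-0.0352,0,0],[1,0.0094,-0.0352,0,0],[1,0.0094,-0.0352,0,0],[1,0.0094,-0.0352,0,0]]

```text
time: 2.18
position: [0.4573, 0.2124, 0.2501]
eef_rot: [0.982, 0.188, -0.0, 0.0]
contact_force: [0.4, -0.0, -0.2]
gripper_width: 1.001
grasp_force: 0.0
```

Request:
jog_arm:
  increments:
    - [[1,0,0,0,-0.122],[1,0,0,0,-0.122],[1,0,0,0,-0.122],[1,0,0,0,-0.122],[1,0,0,0,-0.122]]

```text
time: 2.6
position: [0.4578, 0.2108, 0.25]
eef_rot: [0.879, 0.477, -0.0, 0.0]
contact_force: [0.4, -0.2, -0.4]
gripper_width: 1.001
grasp_force: 0.0
```

Request:
jog_arm:
  increments:
    - [[1,0,0,0,-0.122],[1,0,0,0,-0.122],[1,0,0,0,-0.122],[1,0,0,0,-0.122],[1,0,0,0,-0.122]]

```text
time: 3.02
position: [0.4578, 0.2106, 0.25]
eef_rot: [0.695, 0.719, -0.0, -0.0]
contact_force: [-0.4, 0.5, 0.9]
gripper_width: 0.998
grasp_force: 0.0
```

```bash
cat >> h.py <<'E'
def yaw(): 
    m=R.from_quat(manip.state()['eef_rot']).as_matrix(); return np.arctan2(m[1,0],m[0,0])
def to(x,y,z,deg=None):
    s=manip.state();p=np.array(s['position']);w=yaw();d=np.array([x,y,z])-p
    t=[d[0]*np.cos(w)+d[1]*np.sin(w),d[0]*np.sin(w)-d[1]*np.cos(w),-d[2]]
    tr=0 if deg is None else -((np.radians(deg)-w+np.pi)%(2*np.pi)-np.pi)
    print('t',round(s['time'],2),'pos',p.round(4),'yaw',round(np.degrees(w),2),'tool',np.round(t,4),'turn',round(tr,3),'F',np.round(s['contact_force'],1),'g',round(s['gripper_width'],3),round(s['grasp_force'],1))
E
python3 - <<'E'
from h import *
to(.457,.2114,.122,175.5);print(manip.state()['joints'].round(2))
E
```

```text
t 3.02 pos [0.4578 0.2106 0.25  ] yaw 91.89 tool [ 0.0009 -0.0008  0.128 ] turn -1.459 F [-0.4  0.5  0.9] g 0.998 0.0
[-0.23  0.56 -0.47  1.92  0.36  0.75 -0.86]
```

Request:
jog_arm:
  increments:
    - [[1,0,0,0,-0.122],[1,0,0,0,-0.122],[1,0,0,0,-0.122],[1,0,0,0,-0.122],[1,0,0,0,-0.122]]

```text
time: 3.43
position: [0.4579, 0.2105, 0.25]
eef_rot: [0.448, 0.894, -0.0, -0.0]
contact_force: [-0.0, 0.2, -0.0]
gripper_width: 1.003
grasp_force: 0.0
```

Request:
jog_arm:
  increments:
    - [[1,0,0,0,-0.122],[1,0,0,0,-0.122],[1,0,0,0,-0.122],[1,0,0,0,-0.122],[1,0,0,0,-0.122]]

```text
time: 3.85
position: [0.4579, 0.2105, 0.25]
eef_rot: [0.158, 0.987, -0.0, -0.0]
contact_force: [-0.4, 0.0, 0.0]
gripper_width: 1.003
grasp_force: 0.0
```

Request:
jog_arm:
  increments:
    - [[0.6,0,0,0,-0.12],[0.6,0,0,0,-0.12],[0.6,0.0005,0.0008,0.025,0],[0.6,0,0,0.025,0],[0.6,0,0,0.02,0]]

```text
time: 4.27
position: [0.4574, 0.211, 0.1788]
eef_rot: [0.042, 0.999, -0.0, -0.0]
contact_force: [0.1, -0.3, -0.2]
gripper_width: 0.601
grasp_force: 0.0
```

Run:
```python
from h import *
to(.4573,.2114,.122,175.5);print(manip.state()['joints'].round(2))
```

```text
t 4.27 pos [0.4574 0.211  0.1788] yaw 175.17 tool [0.0001 0.0004 0.0568] turn -0.006 F [ 0.1 -0.3 -0.2] g 0.601 0.0
[-0.05  0.75 -0.79  1.98  0.79  0.75  0.16]
```

Request:
jog_arm:
  increments:
    - [[0.6,0,0.0004,0.02,0],[0.6,0,0,0.02,0],[0.6,0,0,0.0145,0],[0.6,0,0,0,0],[0,0,0,0,0]]

```text
time: 4.68
position: [0.4572, 0.2118, 0.1253]
eef_rot: [0.042, 0.999, -0.001, -0.001]
contact_force: [0.2, -0.0, -0.9]
gripper_width: 0.476
grasp_force: 0.0
```

Request:
jog_arm:
  increments:
    - [[0,0,0,0,0],[0,0,0,0,0],[0,0,0,0,0],[0,0,0,0,0],[0,0,0,0,0]]

```text
time: 5.1
position: [0.4581, 0.212, 0.1269]
eef_rot: [0.042, 0.999, 0.0, 0.001]
contact_force: [0.4, -2.0, 6.8]
gripper_width: 0.175
grasp_force: 42.0
```

Run:
```python
from h import *
to(.4573,.2114,.122,175.5);print(manip.state()['joints'].round(2),manip.state()['wrist_torque'])
```

```text
t 5.1 pos [0.4581 0.212  0.1269] yaw 175.19 tool [ 0.0008 -0.0007  0.0049] turn -0.005 F [ 0.4 -2.   6.8] g 0.175 42.0
[-0.11  0.82 -0.7   2.02  0.91  0.64  0.06] [-0.28383059  0.14178621  0.06685447]
```

Request:
jog_arm:
  increments:
    - [[0,0,0,0,0.1],[0,0,0,0,0.1],[0,0,0,0,0.1],[0,0,0,0,0.1],[0,0,0,0,0.1]]

```text
time: 5.52
position: [0.458, 0.2117, 0.1269]
eef_rot: [0.29, 0.957, 0.0, 0.001]
contact_force: [-1.5, -1.9, 5.9]
gripper_width: 0.181
grasp_force: 42.1
```

Request:
jog_arm:
  increments:
    - [[0,0,0,0,0.1],[0,0,0,0,0.1],[0,0,0,0,0.1],[0,0,0,0,0.1],[0,0,0,0,0.1]]

```text
time: 5.93
position: [0.4578, 0.2115, 0.1269]
eef_rot: [0.518, 0.855, -0.0, 0.001]
contact_force: [-1.0, -2.2, 7.8]
gripper_width: 0.183
grasp_force: 42.2
```

Run:
```python
from h import *
to(.4573,.2114,.122,175.5);print(manip.state()['joints'].round(2),manip.state()['wrist_torque'])
t=manip.read_camera('top');cv2.imwrite('pics/t1.png',t[:,:,::-1]);crop(t,165,150,110,130,4.5,'pics/c4.png')
```

```text
t 5.93 pos [0.4578 0.2115 0.1269] yaw 117.62 tool [ 0.0001 -0.0005  0.0049] turn -1.01 F [-1.  -2.2  7.8] g 0.183 42.2
[-0.26  0.77 -0.44  2.03  0.67  0.49 -0.71] [-0.54849405  0.31140591  0.10024476]
```

View pics/c4.png

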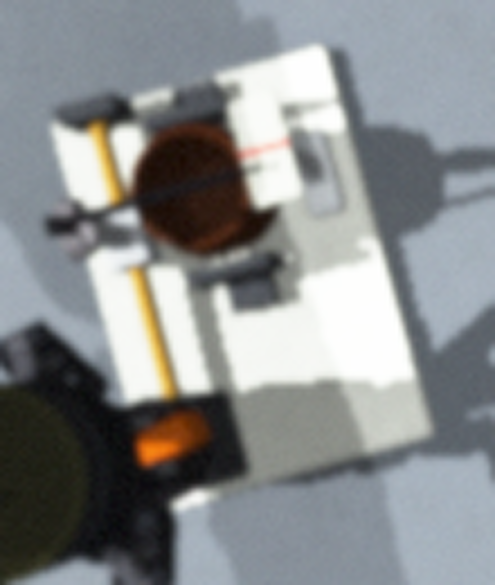

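The needle now crosses the white plate at about (262,172), below the red mark at (265,149). I'll measure the gap at sub-pixel level.

```bash
cat >> h.py <<'E'
O=np.array([.5865,.1969]);A=np.radians(16.1);RM=np.array([[np.cos(A),-np.sin(A)],[np.sin(A),np.cos(A)]])
loc=lambda P:(np.atleast_2d(P)[:,:2]-O)@RM
def gap(t,lo,hi,show=False):
    f=t.astype(float);red=f[...,0]-f[...,1:].mean(2);g=f[...,0]  # red channel: mark nearly invisible, needle dark
    out=[]
    for x in range(lo,hi):
        yy=np.arange(172,205);col=g[172:205,x];r=red[172:205,x].copy();r[r<25]=0
        w=np.clip(200-col,0,None);k=np.arange(len(yy))
        if show: print(x,col.astype(int).tolist())
        m=(r.sum()>0) and (r*yy).sum()/r.sum()
        out.append((x,m))
    return out
E
python3 - <<'E'
from h import *
np.set_printoptions(precision=4,suppress=True,linewidth=200)
t=cv2.imread('pics/t1.png')[:,:,::-1]
print(gap(t,216,231)); print(t[176:198,218:230,0]);print(t[176:198,218:230,1])
E
```

```text
[(216, np.float64(192.37811484290359)), (217, np.float64(192.7849344978166)), (218, np.float64(192.2279569892473)), (219, np.float64(190.61340206185568)), (220, np.float64(183.48837209302326)), (221, np.float64(183.15384615384616)), (222, np.float64(183.0321100917431)), (223, np.float64(182.5514705882353)), (224, np.float64(182.4179104477612)), (225, np.float64(182.0)), (226, np.float64(182.0)), (227, np.float64(181.47916666666666)), (228, np.float64(181.07834101382488)), (229, np.float64(181.0)), (230, np.False_)]
[[233 241 247 250 250 250 251 250 244 221 184 183]
 [233 239 247 250 250 250 250 250 247 235 209 200]
 [230 238 246 249 250 250 250 250 249 244 223 187]
 [225 235 241 248 250 250 251 250 250 246 227 172]
 [220 233 239 246 249 250 251 251 250 247 228 171]
 [213 232 237 244 249 250 251 251 251 249 235 176]
 [205 229 236 242 248 250 250 250 250 249 240 190]
 [189 226 236 241 247 250 250 250 249 249 244 208]
 [174 219 234 238 243 248 249 249 249 249 245 225]
 [153 204 227 228 230 240 247 246 246 248 248 236]
 [123 179 199 198 200 225 237 239 239 247 249 241]
 [ 88 134 162 166 
[... 966 characters left out ...]
198 219 238 245 247 248 249 247 227]
 [118 178 211 216 224 239 247 247 247 249 249 238]
 [109 174 197 199 202 228 239 241 242 248 250 243]
 [ 78 134 162 170 186 221 237 240 243 249 250 246]
 [ 55 114 169 192 212 237 245 248 249 250 251 249]
 [ 55 123 192 224 233 242 249 251 251 251 251 250]
 [ 51 116 190 227 237 244 249 251 251 251 251 251]
 [ 46  97 174 225 237 243 249 251 251 251 251 251]
 [ 42  82 153 219 236 244 249 251 251 251 250 250]
 [ 37  69 132 201 234 245 248 249 248 246 244 242]
 [ 38  56 108 178 228 240 241 237 230 227 226 220]
 [ 36  45  78 138 193 213 198 174 163 177 195 202]
 [ 28  33  47  83 121 128 107  91 102 148 183 196]
 [ 26  21  23  36  50  45  40  49  89 144 178 195]]
```

```bash
cat >> h.py <<'E'
def gap2(t):
    f=t.astype(float);N=[];M=[]
    for x in (219,220,221,222):
        r=np.clip(f[176:198,x,0]-f[176:198,x,1],0,None);yy=np.arange(176,198)
        r[(yy>188)]=0; r[r<8]=0; M.append((x,(r*yy).sum()/r.sum()))
        n=f[178:193,x,0];y2=np.arange(178,193);base=np.interp(y2,[178,190],[f[178,x,0],f[190,x,0]])
        w=np.clip(base-n-8,0,None);w[y2>189]=0
        i=w.argmax();k=slice(max(i-2,0),i+3);N.append((x,(w[k]*y2[k]).sum()/w[k].sum()))
    n=loc(plane('top',N,.147));m=loc(plane('top',M,.142));return np.array(N)[:,1].round(2),np.array(M)[:,1].round(2),(n*1e3).round(1),(m*1e3).round(1)
E
python3 - <<'E'
from h import *
t=cv2.imread('pics/t1.png')[:,:,::-1]
for a in gap2(t): print(a.tolist())
E
```

```text
[187.6, 187.34, 187.05, 186.87]
[183.69, 183.48, 183.35, 183.03]
[[-10.4, -39.8], [-10.4, -42.0], [-10.4, -44.1], [-10.6, -46.2]]
[[-1.8, -41.0], [-1.9, -43.1], [-2.2, -45.1], [-2.2, -47.3]]
```

Request:
jog_arm:
  increments:
    - [[0,0,0,0,0.11],[0,0,0,0,0.11],[0,0,0,0,0.11],[0,0,0,0,0.11],[0,0,0,0,0.11]]

```text
time: 6.4
position: [0.4575, 0.2114, 0.1269]
eef_rot: [0.731, 0.683, -0.0, 0.001]
contact_force: [-2.7, -2.1, 7.7]
gripper_width: 0.179
grasp_force: 42.3
```

Run:
```python
from h import *
to(.4573,.2114,.122,85.5);print(manip.state()['joints'].round(2))
t=manip.read_camera('top');cv2.imwrite('pics/t2.png',t[:,:,::-1]);s=manip.read_camera('scene');cv2.imwrite('pics/s2.png',s[:,:,::-1])
np.set_printoptions(linewidth=200)
print(t[176:192,218:230,0]);print(t[176:192,218:230,1])
a=cv2.resize(t[165:205,200:240],None,fx=9,fy=9,interpolation=2);b=cv2.resize(s[215:255,375:415],None,fx=9,fy=9,interpolation=2)
cv2.imwrite('pics/c5.png',np.hstack([a,b])[:,:,::-1])
```

```text
t 6.4 pos [0.4575 0.2114 0.1269] yaw 86.09 tool [-0.     -0.0002  0.0049] turn 0.01 F [-2.7 -2.1  7.7] g 0.179 42.3
[-0.35  0.75 -0.29  2.03  0.49  0.43 -1.08]
[[249 250 250 249 250 250 250 249 244 219 183 180]
 [249 249 250 250 250 250 250 249 247 233 206 199]
 [247 249 250 250 250 250 250 250 249 242 224 187]
 [245 249 250 250 250 250 250 250 249 245 224 172]
 [241 248 250 249 249 250 250 250 250 247 228 169]
 [232 245 245 246 247 249 249 249 250 248 234 176]
 [204 226 227 227 238 244 244 246 249 248 240 189]
 [149 166 171 184 216 232 233 237 245 248 243 204]
 [112 139 159 192 226 233 234 240 247 249 246 225]
 [122 172 213 230 242 246 246 247 249 250 248 236]
 [132 202 237 246 249 249 250 250 250 250 249 241]
 [130 206 243 249 250 250 250 250 250 250 250 245]
 [114 194 242 249 250 250 250 250 250 250 250 247]
 [ 94 174 235 248 250 250 250 250 250 250 250 249]
 [ 79 150 226 246 250 250 250 250 250 250 250 249]
 [ 66 123 206 243 249 250 250 250 250 250 250 249]]
[[250 251 251 251 251 251 251 251 246 224 188 185]
 [250 251 251 251 251 251 251 250 248 235 210 201]
 [249 251 251 251 251 251 251 251 250 243 226 190]
 [247 251 251 251 251 251 251 251 250 244 223 171]
 [243 250 251 250 250 250 249 249 246 236 207 158]
 [235 247 247 247 245 243 239 234 230 215 189 150]
 [204 228 229 224 223 214 200 198 211 217 211 168]
 [142 164 166 166 179 181 185 204 231 242 237 200]
 [ 94 129 152 181 209 222 227 237 246 250 247 227]
 [101 166 212 232 243 246 247 248 250 251 249 238]
 [115 197 238 248 250 251 251 251 251 251 250 242]
 [114 203 244 251 251 251 251 251 251 251 251 246]
 [ 99 190 243 250 251 251 251 251 251 251 251 248]
 [ 80 170 236 249 251 251 251 251 251 251 251 250]
 [ 63 140 225 247 251 251 251 251 251 251 251 250]
 [ 46 112 205 245 251 251 251 251 251 251 251 250]]
```

View pics/c5.png

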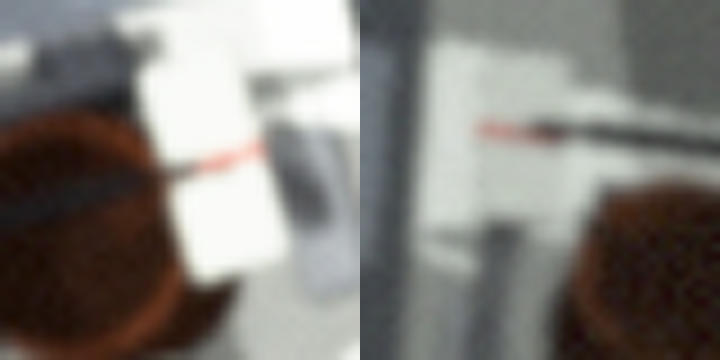

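The left crop shows the needle at (190,168) meeting the red mark's left end. In the right crop the needle tip at (550,130) meets the mark at (515,130). I'll refine the scene-view number.

Run:
```python
from h import *
np.set_printoptions(linewidth=200,precision=2,suppress=True)
s=cv2.imread('pics/s2.png')[:,:,::-1].astype(int);t=cv2.imread('pics/t2.png')[:,:,::-1].astype(float)
print(s[223:237,386:408,0]);print((s[...,0]-s[...,1])[223:237,386:408])
s0=cv2.imread('pics/scene0.png')[:,:,::-1].astype(int);print((s0[...,0]-s0[...,1])[223:237,386:402])
f=lambda X,Y,z:np.r_[O+RM@[X,Y],z]
# projected expected pixel positions: mark line & needle aligned for X=-.002
for X in(-.002,):
    for n in('top','scene'): print(n,'mark',proj(n,[f(X,-.042,.142),f(X,-.05,.142),f(X,-.058,.142)]),'needle',proj(n,[f(X,-.03,.147),f(X,-.036,.147),f(X,-.042,.147)]),'per mm x',(proj(n,[f(X+.001,-.042,.147)])-proj(n,[f(X,-.042,.147)])))
```

```text
[[209 202 195 193 191 192 194 189 191 189 187 177 158 139 133 132 130 126 115  97  91  89]
 [211 203 193 192 191 193 192 193 193 192 188 182 169 159 152 153 146 134 119 100  91  87]
 [209 204 198 193 195 193 192 193 191 190 191 189 189 186 186 185 175 158 137 116  99  93]
 [208 206 201 194 194 192 192 191 190 190 191 193 197 202 205 201 196 187 168 146 121 115]
 [211 205 200 194 193 191 189 185 178 175 174 177 188 196 191 189 190 185 172 157 146 146]
 [209 204 195 190 188 186 179 166 145 131 133 141 150 158 151 146 146 152 147 141 139 144]
 [213 202 190 185 187 179 168 150 127 106  97 104 118 117 106  93  93 100  97  96 100 105]
 [209 201 192 188 185 178 173 164 148 133 123 128 142 144 126 111 100  90  84  77  67  71]
 [210 198 189 191 190 187 184 182 177 167 162 168 180 183 172 160 155 145 133 118 106 100]
 [210 203 197 190 192 191 190 190 189 186 184 190 201 203 201 195 191 188 177 163 148 143]
 [209 203 193 193 191 190 192 195 193 193 194 198 205 209 208 203 201 199 192 181 164 157]
 [209 201 192 191 191 192 193 193 194 194 195 198 205 205 202 185 182 180 181 170 156 144]
 [206 20
[... 1980 characters left out ...]
  -8]
 [ -5  -5  -4  -3  -1   1   5   6   9   9   8   9  -1  -6  -9 -10]
 [ -8  -7  -8  -7  -6  -6  -8  -5  -6  -3  -3  -5  -6  -8  -8  -8]
 [ -7  -8  -7  -6  -8  -7  -6  -4  -5  -6  -8  -8  -6  -8  -8 -10]
 [ -7  -8  -8  -8  -8  -7  -9  -6  -8  -8  -6  -6  -7  -9 -10  -9]
 [ -8  -8  -8  -5  -6  -8  -6  -8  -6  -6  -8  -7  -6  -7  -6  -4]
 [ -7  -7  -8  -8  -8  -4  -7  -6  -8 -10  -5  -6  -8  -9  -4  -3]]
top mark [[219.52 183.66]
 [223.25 182.6 ]
 [226.98 181.54]] needle [[213.3  185.01]
 [216.12 184.21]
 [218.94 183.41]] per mm x [[-0.13 -0.47]]
scene mark [[395.49 229.81]
 [392.   229.39]
 [388.51 228.98]] needle [[401.03 229.26]
 [398.39 228.94]
 [395.75 228.63]] per mm x [[-0.02  0.37]]
```

Request:
jog_arm:
  increments:
    - [[0.3,0,0,0,0],[0.5,0,0,0,0],[0.6,0,0,0,0],[0.6,0,0,0,0],[0.6,0,0,-0.02,0]]

```text
time: 6.92
position: [0.4561, 0.2112, 0.1436]
eef_rot: [0.729, 0.685, -0.003, -0.001]
contact_force: [1.1, 0.3, 0.1]
gripper_width: 0.598
grasp_force: 0.0
```

Request:
jog_arm:
  increments:
    - [[0.6,0,0,-0.03,0],[0.6,0,0,-0.03,0],[0.6,0,0,-0.04,0],[0.6,0,0,0,0],[0.6,0,0,0,0]]

```text
time: 7.33
position: [0.4589, 0.2129, 0.2477]
eef_rot: [0.729, 0.684, 0.003, 0.001]
contact_force: [-0.4, -0.0, -0.4]
gripper_width: 0.602
grasp_force: 0.0
```

Run:
```python
from h import *
np.set_printoptions(linewidth=200,precision=2,suppress=True)
to(.52,.0,.25,92.1); print(manip.tip_reach)
s=manip.read_camera('scene');t=manip.read_camera('top')
cv2.imwrite('pics/t3.png',t[:,:,::-1]);cv2.imwrite('pics/s3.png',s[:,:,::-1])
for a in gap2(t): print(a.tolist())
def rows(s): 
    o=[]
    for x in range(400,407):
        c=s[224:236,x,0].astype(float);y=np.arange(224,236);w=np.clip(c[2:4].max()-c-15,0,None);w[:3]=0;w[9:]=0;o.append((w*y).sum()/w.sum())
    return np.array(o)
print(rows(cv2.imread('pics/s2.png')[:,:,::-1]),rows(s))
f=lambda X,Y,z:np.r_[O+RM@[X,Y],z]
ps=proj('scene',[f(-.0022,y,.147) for y in np.linspace(-.05,0,50)]);print(np.interp(range(400,407),ps[:,0],ps[:,1]))
```

```text
t 7.33 pos [0.46 0.21 0.25] yaw 86.37 tool [-0.21  0.07 -0.  ] turn -0.1 F [-0.4 -0.  -0.4] g 0.602 0.0
0.019
[183.75, 183.56, 183.39, 183.25]
[184.0, 183.61, 183.39, 182.94]
[[-2.7, -41.9], [-2.9, -44.0], [-3.1, -46.1], [-3.4, -48.1]]
[[-2.4, -40.8], [-2.2, -43.0], [-2.3, -45.1], [-2.0, -47.3]]
[229.3  229.37 229.43 229.58 229.66 229.82 229.95] [229.06 229.22 229.37 229.56 229.75 229.81 229.93]
[229.06 229.18 229.3  229.42 229.54 229.66 229.78]
```

Request:
jog_arm:
  increments:
    - [[0.6,-0.03,0.0038,0,-0.02],[0.6,-0.03,0.0038,0,-0.02],[0.6,-0.03,0.0038,0,-0.02],[0.6,-0.03,0.0038,0,-0.02],[0.6,-0.03,0.0038,0,-0.02]]

```text
time: 7.85
position: [0.472, 0.0601, 0.2441]
eef_rot: [0.693, 0.721, -0.002, -0.001]
contact_force: [0.3, -0.2, -0.4]
gripper_width: 0.6
grasp_force: 0.0
```

Request:
jog_arm:
  increments:
    - [[0.35,-0.03,0.0038,0,0],[0.35,-0.03,0.0038,0,0],[0.35,-0.03,0.0038,0,0],[0.35,-0.03,0.0038,0,0],[0.35,-0.03,0.0038,0,0]]

```text
time: 8.27
position: [0.4967, -0.089, 0.2441]
eef_rot: [0.694, 0.72, -0.001, -0.001]
contact_force: [0.7, 0.1, -0.9]
gripper_width: 0.347
grasp_force: 0.0
```

Request:
jog_arm:
  increments:
    - [[0.35,-0.03,0.0038,0.01,0],[0.35,-0.03,0.0038,0.03,0],[0.35,-0.03,0.0038,0.03,0],[0.35,-0.03,0.0038,0.03,0],[0.35,-0.03,0.0038,0,0]]

```text
time: 8.68
position: [0.5173, -0.2347, 0.1406]
eef_rot: [0.693, 0.721, -0.003, -0.006]
contact_force: [0.3, -0.2, -0.7]
gripper_width: 0.353
grasp_force: 0.0
```

Run:
```python
from h import *
to(.4872,-.2403,.024,92.1)
t=manip.read_camera('top');s=manip.read_camera('scene');cv2.imwrite('pics/t4.png',t[:,:,::-1]);cv2.imwrite('pics/s4.png',s[:,:,::-1])
```

```text
t 8.68 pos [ 0.5173 -0.2347  0.1406] yaw 92.2 tool [-0.0044 -0.0302  0.1166] turn 0.002 F [ 0.3 -0.2 -0.7] g 0.353 0.0
```

Request:
jog_arm:
  increments:
    - [[0.35,-0.0044,-0.0302,0,0],[0.35,0,0,0.035,0],[0.35,0,0,0.035,0],[0.35,0,0,0.03,0],[0.35,0,0,0,0]]

```text
time: 9.2
position: [0.4878, -0.238, 0.0422]
eef_rot: [0.693, 0.721, -0.002, -0.005]
contact_force: [-1.0, 0.9, 0.2]
gripper_width: 0.344
grasp_force: 0.0
```

Run:
```python
from h import *
to(.4872,-.2403,.021,92.1)
t=manip.read_camera('top');s=manip.read_camera('scene')
a=cv2.resize(t[190:270,350:450],None,fx=4,fy=4,interpolation=2);b=cv2.resize(s[130:210,230:330],None,fx=4,fy=4,interpolation=2)
cv2.imwrite('pics/c6.png',np.hstack([a,b])[:,:,::-1])
```

```text
t 9.2 pos [ 0.4878 -0.238   0.0422] yaw 92.21 tool [-0.0023 -0.0006  0.0212] turn 0.002 F [-1.   0.9  0.2] g 0.344 0.0
```

View pics/c6.png

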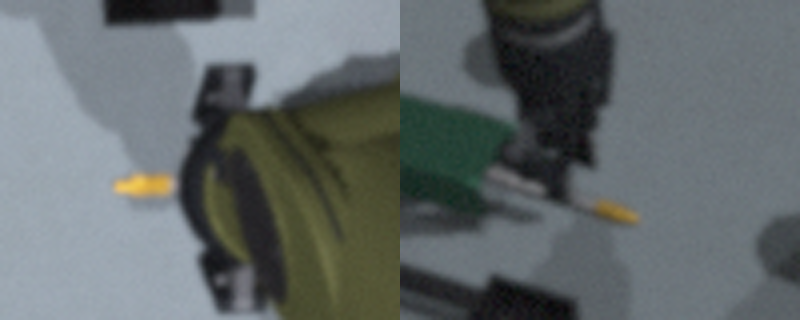

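The jaws straddle the shank: in the top half the tip is at (115,187) and in the scene half at (640,218). I'll go down, close, and draw the bombilla out.

Request:
jog_arm:
  increments:
    - [[0.35,-0.0023,-0.0006,0.011,0],[0.35,0,0,0.01,0],[0.35,0,0,0,0],[0,0,0,0,0],[0,0,0,0,0]]

```text
time: 9.72
position: [0.4917, -0.2427, 0.0273]
eef_rot: [0.694, 0.72, 0.0, 0.0]
contact_force: [-0.1, 0.8, 4.9]
gripper_width: 0.079
grasp_force: 2.3
```

Request:
jog_arm:
  increments:
    - [[0,0,0,0,0],[0,0,0,0,0],[0,0,0,0,0],[0,0,0,0,0],[0,0,0,0,0]]

```text
time: 10.13
position: [0.4917, -0.2427, 0.0271]
eef_rot: [0.694, 0.72, 0.0, 0.0]
contact_force: [-0.7, 0.5, 3.6]
gripper_width: 0.003
grasp_force: 1.8
```

Run:
```python
from h import *
to(.4835,-.1453,.021,92.1)
```

```text
t 10.13 pos [ 0.4917 -0.2427  0.0271] yaw 92.12 tool [ 0.0976 -0.0045  0.0061] turn 0.0 F [-0.7  0.5  3.6] g 0.003 1.8
```

The grip closed just above the shank, because the pose had not settled when I read it. I'll open, correct, and let it settle.

Request:
jog_arm:
  increments:
    - [[0.35,0,0,-0.012,0],[0.35,0,0,0,0],[0.35,0,-0.0045,0,0],[0.35,0,0,0,0],[0.35,0,0,0,0]]

```text
time: 10.55
position: [0.4861, -0.2428, 0.0383]
eef_rot: [0.694, 0.72, -0.0, -0.0]
contact_force: [-0.4, 0.1, -0.1]
gripper_width: 0.35
grasp_force: 0.0
```

Run:
```python
from h import *
to(.4872,-.2403,.021,92.1)
t=manip.read_camera('top');s=manip.read_camera('scene');cv2.imwrite('pics/t7.png',t[:,:,::-1])
bt=blob(t,(12,90,100),(32,255,255),(360,215,40,40));bs=blob(s,(12,90,100),(32,255,255),(265,165,40,35));print(bt,bs)
t0=cv2.imread('pics/top0.png')[:,:,::-1];s0=cv2.imread('pics/scene0.png')[:,:,::-1]
print(blob(t0,(12,90,100),(32,255,255),(360,215,40,40)),blob(s0,(12,90,100),(32,255,255),(265,165,40,35)))
print(tri(bs[0],bt[0]),plane('top',[bt[0]],.006))
```

```text
t 10.55 pos [ 0.4861 -0.2428  0.0383] yaw 92.11 tool [0.0024 0.0012 0.0173] turn 0.0 F [-0.4  0.1 -0.1] g 0.35 0.0
(array([385.72222222, 234.24074074]), ((385.0, 234.5), (5.0, 12.0), 90.0), 54) (array([282.68965517, 183.17241379]), ((283.10003662109375, 183.30001831054688), (9.391485214233398, 3.130495071411133), 26.56505012512207), 29)
(array([385.75      , 236.01785714]), ((385.0, 236.0), (4.0, 12.0), 90.0), 56) (array([283.45714286, 182.4       ]), ((283.70001220703125, 182.39999389648438), (9.803058624267578, 3.4785051345825195), 18.43494987487793), 35)
(array([ 0.48994556, -0.2081519 ,  0.00665998]), np.float64(0.0005301821271815198)) [[ 0.4900433  -0.20849845  0.006     ]]
```

Request:
jog_arm:
  increments:
    - [[0.35,0.002,0.0038,0,0.01],[0.35,0,0,0.009,0.01],[0.35,0,0,0.009,0],[0.35,0,0,0,0],[0.35,0,0,0,0]]

```text
time: 11.07
position: [0.4901, -0.2403, 0.0198]
eef_rot: [0.701, 0.713, -0.001, -0.001]
contact_force: [-1.0, 0.3, 0.6]
gripper_width: 0.348
grasp_force: 0.0
```

Request:
jog_arm:
  increments:
    - [[0,0,0,0,0],[0,0,0,0,0],[0,0,0,0,0],[0,0,0,0,0],[0,0,0,0,0]]

```text
time: 11.48
position: [0.4906, -0.2406, 0.0209]
eef_rot: [0.701, 0.713, 0.0, 0.0]
contact_force: [0.1, 0.1, -0.2]
gripper_width: 0.101
grasp_force: 40.6
```

Request:
jog_arm:
  increments:
    - [[0,0.01,0,0,0],[0,0.0105,0,0,0],[0,0.0105,0,0,0],[0,0.0105,0,0,0],[0,0.0105,0,0,0]]

```text
time: 11.9
position: [0.4897, -0.1864, 0.0208]
eef_rot: [0.701, 0.714, 0.0, -0.0]
contact_force: [-0.2, -1.0, -0.4]
gripper_width: 0.1
grasp_force: 40.6
```

Request:
jog_arm:
  increments:
    - [[0,0.0105,0,0,0],[0,0.0105,0,0,0],[0,0.0105,0,0,0],[0,0.0105,0,0,0],[0,0,0,0,0]]

```text
time: 12.32
position: [0.4892, -0.1419, 0.0209]
eef_rot: [0.699, 0.715, 0.001, -0.001]
contact_force: [-0.4, 0.8, -0.4]
gripper_width: 0.1
grasp_force: 40.6
```

Request:
jog_arm:
  increments:
    - [[0.3,0,0,0,0],[0.4,0,0,0,0],[0.4,0,0,-0.03,0],[0.5,0,0,-0.04,0],[0.6,-0.04,0,-0.02,0]]

```text
time: 12.73
position: [0.4921, -0.1762, 0.1127]
eef_rot: [0.697, 0.717, 0.004, -0.0]
contact_force: [1.7, 1.2, -0.8]
gripper_width: 0.597
grasp_force: 0.0
```

Request:
jog_arm:
  increments:
    - [[0.6,-0.04,0,0,0],[0.6,-0.04,0,0,0],[0.6,0,-0.04,0,0],[0.6,0,-0.04,0,0],[0.6,0,-0.04,0,0]]

```text
time: 13.15
position: [0.3694, -0.2678, 0.1096]
eef_rot: [0.703, 0.712, 0.0, 0.001]
contact_force: [-0.9, -1.1, -1.4]
gripper_width: 0.597
grasp_force: 0.0
```

Run:
```python
from h import *
to(.487,-.26,.021,91.)
t=manip.read_camera('top');s=manip.read_camera('scene');cv2.imwrite('pics/t8.png',t[:,:,::-1]);cv2.imwrite('pics/s8.png',s[:,:,::-1])
a=cv2.resize(t[190:270,320:440],None,fx=5,fy=5,interpolation=2);b=cv2.resize(s[140:220,225:345],None,fx=3,fy=3,interpolation=2)
o=np.zeros((400+240-40,600,3),np.uint8);o[:400]=a;o[400:,:360]=b[:200]
cv2.imwrite('pics/c7.png',o[:,:,::-1])
```

```text
t 13.15 pos [ 0.3694 -0.2678  0.1096] yaw 90.73 tool [0.0063 0.1177 0.0886] turn -0.005 F [-0.9 -1.1 -1.4] g 0.597 0.0
```

View pics/c7.png

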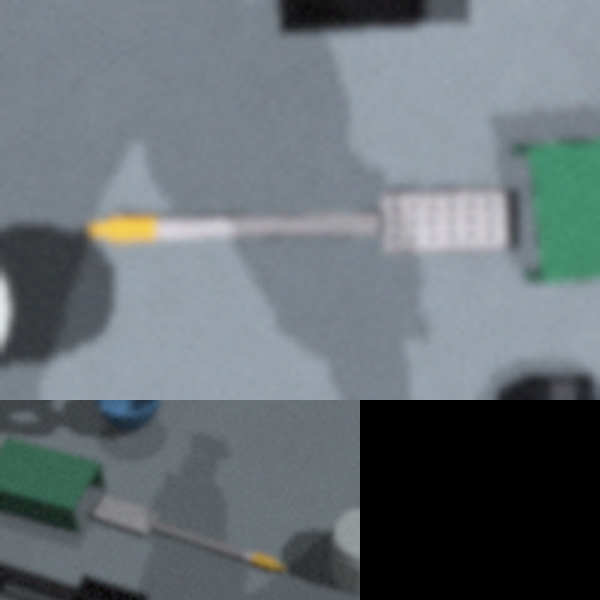

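The bombilla is fully drawn out. In the top part the head is centred at (446,220), the shoulder is at (382,222) and the tip at (88,230). In the scene part the head is at (122,514).

Run:
```python
from h import *
np.set_printoptions(precision=4,suppress=True)
f=lambda x,y:((x+.5)/5-.5+320,(y+.5)/5-.5+190)
g=lambda x,y:((x+.5)/3-.5+225,(y-400+.5)/3-.5+140)
H=plane('top',[f(383,190),f(508,188),f(510,249),f(383,252)],.01)
print(H,H.mean(0),[np.linalg.norm(H[i]-H[(i+1)%4]) for i in range(4)])
T=plane('top',[f(88,230)],.004);S=plane('top',[f(382,222)],.008);E=plane('top',[f(510,219)],.01);print(T,S,E)
d=(T-E)[0];print('len',np.linalg.norm(d),'yaw',np.degrees(np.arctan2(d[1],d[0])))
d=(T-S)[0];print('shank',np.linalg.norm(d),'yaw',np.degrees(np.arctan2(d[1],d[0])))
print('tri head',tri(g(122,514),f(446,220)),'tip',tri(g(285,568),f(88,230)))
```

```text
[[ 0.5059 -0.2328  0.01  ]
 [ 0.507  -0.2921  0.01  ]
 [ 0.4781 -0.2928  0.01  ]
 [ 0.4766 -0.2326  0.01  ]] [ 0.4919 -0.2626  0.01  ] [np.float64(0.05932117103725556), np.float64(0.028880160948990197), np.float64(0.060204100836734366), np.float64(0.029345507004533075)]
[[ 0.4865 -0.0931  0.004 ]] [[ 0.4907 -0.2326  0.008 ]] [[ 0.4923 -0.2929  0.01  ]]
len 0.20003114759953589 yaw 91.66974152604391
shank 0.1396410992847742 yaw 91.73235516230703
tri head (array([ 0.4919, -0.2639,  0.0062]), np.float64(0.0011812156805393475)) tip (array([ 0.4861, -0.0922,  0.0048]), np.float64(0.00196943814614153))
```

Request:
jog_arm:
  increments:
    - [[0.6,0.0013,0.0306,0,-0.017],[0.6,0.0013,0.0306,0,0],[0.6,0.001,0.0306,0,0],[0.6,0,0.0306,0.02,0],[0.6,0,0,0.03,0]]

```text
time: 13.67
position: [0.5039, -0.2588, 0.0617]
eef_rot: [0.695, 0.719, 0.005, 0.007]
contact_force: [1.8, -0.1, 0.1]
gripper_width: 0.597
grasp_force: 0.0
```

Request:
jog_arm:
  increments:
    - [[0.6,0,0,0,0],[0.6,0,0,0,0],[0.6,0,0,0,0],[0.6,0,0,0,0],[0.6,0,0,0,0]]
  squeeze: 60

```text
time: 14.08
position: [0.4934, -0.2594, 0.0608]
eef_rot: [0.695, 0.719, 0.0, 0.001]
contact_force: [-0.3, 0.3, -0.0]
gripper_width: 0.6
grasp_force: 0.0
```

Run:
```python
from h import *
to(.4918,-.2625,.0205,91.7)
```

```text
t 14.08 pos [ 0.4934 -0.2594  0.0608] yaw 91.89 tool [-0.003  -0.0017  0.0403] turn 0.003 F [-0.3  0.3 -0. ] g 0.6 0.0
```

Request:
jog_arm:
  increments:
    - [[0.6,-0.003,-0.0017,0.02,0.003],[0.6,0,0,0.0203,0],[0.6,0,0,0,0],[0.6,0,0,0,0],[0.3,0,0,0,0]]

```text
time: 14.5
position: [0.4922, -0.2619, 0.0203]
eef_rot: [0.696, 0.718, 0.0, 0.001]
contact_force: [0.7, -0.0, -0.4]
gripper_width: 0.474
grasp_force: 0.0
```

Request:
jog_arm:
  increments:
    - [[0,0,0,0,0],[0,0,0,0,0],[0,0,0,0,0],[0,0,0,0,0],[0,0,0,0,0]]

```text
time: 14.92
position: [0.4926, -0.2619, 0.0208]
eef_rot: [0.696, 0.718, 0.0, 0.001]
contact_force: [-0.8, 1.1, 6.3]
gripper_width: 0.322
grasp_force: 59.8
```

Run:
```python
from h import *
to(.4918,-.2625,.0205,91.7)
```

```text
t 14.92 pos [ 0.4926 -0.2619  0.0208] yaw 91.77 tool [-0.0006 -0.0008  0.0003] turn 0.001 F [-0.8  1.1  6.3] g 0.322 59.8
```

Request:
jog_arm:
  increments:
    - [[0,0,0,-0.01,0],[0,0,0,-0.03,0],[0,0,0,-0.03,0],[0,0,0,-0.03,0],[0,0,0,-0.03,0]]

```text
time: 15.33
position: [0.4914, -0.2617, 0.1515]
eef_rot: [0.696, 0.718, 0.0, 0.0]
contact_force: [0.4, -1.1, -0.9]
gripper_width: 0.328
grasp_force: 59.5
```

Request:
jog_arm:
  increments:
    - [[0,0.0218,0.0167,-0.03,0],[0,0.0218,0.0167,-0.02,0],[0,0.0218,0.0167,0,0],[0,0.0218,0.0167,0,0],[0,0.0218,0.0167,0,0]]

```text
time: 15.75
position: [0.5723, -0.1493, 0.201]
eef_rot: [0.696, 0.718, 0.0, 0.001]
contact_force: [0.1, 0.5, -1.3]
gripper_width: 0.327
grasp_force: 59.5
```

Request:
jog_arm:
  increments:
    - [[0,0.0218,0.0167,0,0],[0,0.0218,0.0167,0,0],[0,0.0218,0.0167,0,0],[0,0.0218,0.0167,0,0],[0,0.0218,0.0167,0,0]]

```text
time: 16.17
position: [0.6521, -0.0376, 0.2003]
eef_rot: [0.696, 0.718, 0.0, 0.0]
contact_force: [0.1, -0.2, -0.8]
gripper_width: 0.325
grasp_force: 59.5
```

Request:
jog_arm:
  increments:
    - [[0,0,0,0,-0.05],[0,0,0,0,-0.05],[0,0,0,0,-0.05],[0,0,0,0,-0.05],[0,0,0,0,-0.05]]

```text
time: 16.58
position: [0.6514, -0.0387, 0.2001]
eef_rot: [0.6, 0.8, -0.0, 0.0]
contact_force: [0.4, -0.1, -0.5]
gripper_width: 0.326
grasp_force: 59.6
```

Request:
jog_arm:
  increments:
    - [[0,0,0,0,0],[0,0,0,0,0],[0,0,0,0,0],[0,0,0,0,0],[0,0,0,0,0]]

```text
time: 17.0
position: [0.6518, -0.0386, 0.1993]
eef_rot: [0.601, 0.799, -0.0, 0.0]
contact_force: [0.2, -0.7, -0.9]
gripper_width: 0.332
grasp_force: 59.5
```

Run:
```python
from h import *
to(.6523,-.0391,.1348,106.1)
```

```text
t 17.0 pos [ 0.6518 -0.0386  0.1993] yaw 106.07 tool [-0.0006  0.0003  0.0645] turn -0.0 F [ 0.2 -0.7 -0.9] g 0.332 59.5
```

Request:
jog_arm:
  increments:
    - [[0,-0.0006,0.0003,0.0215,0],[0,0,0,0.0215,0],[0,0,0,0.0215,0],[0,0,0,0,0],[0,0,0,0,0]]

```text
time: 17.42
position: [0.6516, -0.0392, 0.1338]
eef_rot: [0.601, 0.799, -0.001, -0.001]
contact_force: [0.8, 0.0, -1.2]
gripper_width: 0.332
grasp_force: 59.5
```

Run:
```python
from h import *
to(.6523,-.0391,.1348,106.1)
t=manip.read_camera('top');s=manip.read_camera('scene');cv2.imwrite('pics/t9.png',t[:,:,::-1]);cv2.imwrite('pics/s9.png',s[:,:,::-1])
tip=np.r_[O+RM@[-.0022,-.075],.118];print('expected tip px',proj('top',[tip]),proj('scene',[tip]))
a=cv2.resize(t[150:220,200:300],None,fx=4,fy=4,interpolation=2);b=cv2.resize(s[200:270,310:410],None,fx=4,fy=4,interpolation=2)
cv2.imwrite('pics/c8.png',np.hstack([a,b])[:,:,::-1])
```

```text
t 17.42 pos [ 0.6516 -0.0392  0.1338] yaw 106.1 tool [-0.0001  0.0007 -0.001 ] turn 0.0 F [ 0.8  0.  -1.2] g 0.332 59.5
expected tip px [[237.21057793 180.63076561]] [[380.16345622 233.57763305]]
```

View pics/c8.png

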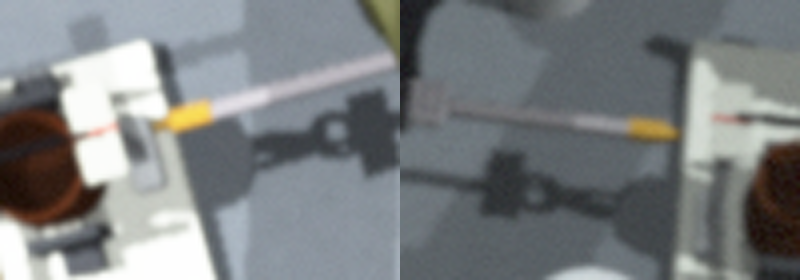

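The tip shows at top (152,126) and scene (680,133), heading straight for the mark line. I'll check it in 3D.

Run:
```python
from h import *
np.set_printoptions(precision=4,suppress=True)
f=lambda x,y:((x+.5)/4-.5+200,(y+.5)/4-.5+150)
g=lambda x,y:((x-400+.5)/4-.5+310,(y+.5)/4-.5+200)
t=cv2.imread('pics/t9.png')[:,:,::-1];s=cv2.imread('pics/s9.png')[:,:,::-1]
P,e=tri(g(680,133),f(152,126));print('tip',P,e,loc(P))
lo,hi=(12,110,110),(32,255,255)
bt=blob(t,lo,hi,(236,170,25,20));bs=blob(s,lo,hi,(360,222,22,16));P,e=tri(bs[0],bt[0]);print('brass',bt,bs,P,e,loc(P))
# shank line in top, columns 258..290: bright ridge
g_=t.astype(float).mean(2);pts=[]
for x in range(256,294):
    y0=180.6-(x-237.2)*.285*1.0;yy=np.arange(int(y0)-6,int(y0)+7);c=g_[yy,x];w=np.clip(c-np.median(c)-15,0,None)
    if w.sum()>0: pts.append((x,(w*yy).sum()/w.sum()))
W=plane('top',pts,.122);L=loc(W);k=np.polyfit(L[:,1],L[:,0],1);print('shank X at y=-.075,-.245',np.polyval(k,[-.075,-.15,-.245]),np.degrees(k[0]),np.std(L[:,0]-np.polyval(k,L[:,1])))
```

```text
tip [0.6042 0.1228 0.1188] 0.0007394861471992709 [[-0.0035 -0.0761]]
brass (array([246.3387, 179.129 ]), ((245.3654022216797, 179.32693481445312), (5.491251468658447, 13.139781951904297), 78.69007110595703), 62) (array([372.8333, 232.1458]), ((373.5, 232.0), (4.0, 11.0), 90.0), 48) [0.6082 0.106  0.1167] 0.002017544964855549 [[-0.0044 -0.0933]]
shank X at y=-.075,-.245 [-0.0041 -0.004  -0.004 ] -0.03210889671696567 0.00016498411263791266
```

Request:
jog_arm:
  increments:
    - [[0,0,0.0015,-0.001,0],[0,0.01,0,0,0],[0,0.012,0,0,0],[0,0.012,0,0,0],[0,0.01,0,0,0]]

```text
time: 17.93
position: [0.6409, 0.0066, 0.1361]
eef_rot: [0.6, 0.8, 0.001, -0.0]
contact_force: [0.6, 0.8, -0.3]
gripper_width: 0.328
grasp_force: 59.6
```

Request:
jog_arm:
  increments:
    - [[0,0.01,0,0,0],[0,0.012,0,0,0],[0,0.012,0,0,0],[0,0.012,0,0,0],[0,0.01,0,0,0]]

```text
time: 18.35
position: [0.6255, 0.0593, 0.1356]
eef_rot: [0.601, 0.799, 0.0, -0.0]
contact_force: [0.8, 0.4, -1.0]
gripper_width: 0.326
grasp_force: 59.6
```

Run:
```python
from h import *
to(.6085,.1127,.1348,106.1);print(loc(manip.state()['position']))
t=manip.read_camera('top');s=manip.read_camera('scene');cv2.imwrite('pics/t10.png',t[:,:,::-1]);cv2.imwrite('pics/s10.png',s[:,:,::-1])
lo,hi=(12,110,110),(32,255,255)
for n,im in(('top',t),('scene',s)):
    for y in(.0,.015,.03): print(n,y,proj(n,[np.r_[O+RM@[-.0022,y],.118]]))
    a=im; 
a=cv2.resize(t[150:220,170:270],None,fx=4,fy=4,interpolation=2);b=cv2.resize(s[200:270,350:450],None,fx=4,fy=4,interpolation=2)
cv2.imwrite('pics/c9.png',np.hstack([a,b])[:,:,::-1])
```

```text
t 18.35 pos [0.6255 0.0593 0.1356] yaw 106.16 tool [ 0.056  -0.0015  0.0008] turn 0.001 F [ 0.8  0.4 -1. ] g 0.326 59.6
[[-0.0006909  -0.14299743]]
top 0.0 [[203.14218715 190.30026249]]
top 0.015 [[196.31709988 192.23703388]]
top 0.03 [[189.48808611 194.1747973 ]]
scene 0.0 [[412.33495258 237.4609991 ]]
scene 0.015 [[418.81926226 238.24263623]]
scene 0.03 [[425.3199282  239.02588235]]
```

Run:
```python
from h import *
np.set_printoptions(linewidth=220,precision=4,suppress=True)
s=cv2.imread('pics/s10.png')[:,:,::-1];t=cv2.imread('pics/t10.png')[:,:,::-1]
h=cv2.cvtColor(s,cv2.COLOR_RGB2HSV)
print(h[232:246,400:430,2]);print(h[232:246,400:430,0])
```

```text
[[205 205 199 196 190 188 185 187 180 170 163 157 151 139 128 116  97  82  74  62  56  59  64  65  67  64  59  54  63  76]
 [190 194 196 196 194 199 201 198 194 187 187 183 185 185 180 167 141 119 105  91  81  81  96 101 103  99  87  70  70  72]
 [156 159 165 165 166 174 178 173 164 159 162 164 172 183 186 180 159 136 122 105  97 111 132 150 152 150 127 106 107 115]
 [147 148 152 152 149 148 149 143 135 131 133 138 148 158 162 158 144 134 122 115 111 131 154 171 176 168 148 131 143 155]
 [143 147 148 149 144 146 146 144 141 138 137 140 150 161 161 151 144 141 139 136 132 141 154 166 173 167 150 138 150 169]
 [114 120 126 129 131 135 136 137 139 142 139 147 157 165 168 165 162 166 163 161 151 147 152 159 158 155 143 134 155 172]
 [ 92  89  90  91  97 100 104 109 111 116 119 129 143 148 155 159 160 163 165 165 158 155 153 159 160 152 139 133 156 170]
 [ 86  68  64  64  67  72  66  68  74  78  86  93 103 107 120 121 127 130 133 137 139 138 141 150 156 153 147 135 155 172]
 [ 77  56  46  48  53  52  48  52  51  52  58  57  70  74  76  81  86  94  95  95 107 114 131 145 152 153 144 135 15
[... 1645 characters left out ...]
  8   7   9  17  19  20  20  21  20  21  22  20  21  21  23  21  24  21  21  21  21]
 [ 12   9  13  11   9  15  14   9   9  13  15  13  16  17  21  18  19  19  20  21  18  22  22  33  39  32  28  20  20  21]
 [ 14  14  11   8  18  12  12   7  11  17 176  13  11  19  15  14  15  11  17  13  13  20  37  38  54  57  32  22  21  21]
 [ 10  12   8   7  11   8  20 178  11   2  13  14 178   6   3   8  15   8  11  15   8  16  18  51  50  48  32  20  20  21]
 [  9  10  18  17  11   2   9   7   9  14   0  12  11  13   9  11  14   9   0   9   7   6  15  30  45  50  36  21  21  22]
 [  9  13   7  12   8   0  12  13   8  16 176   5  12  12   8  11  13   6   2  15  12  13  15  30  45  50  30  20  21  21]]
```

Request:
jog_arm:
  increments:
    - [[0,0.01,0,0,0],[0,0.01,0,0,0],[0,0.01,0,0,0],[0,0.005,0,0,0],[0,0,0,0,0]]

```text
time: 18.87
position: [0.6157, 0.0936, 0.1358]
eef_rot: [0.6, 0.8, 0.001, -0.001]
contact_force: [-1.2, 0.3, -1.0]
gripper_width: 0.329
grasp_force: 59.6
```

Run:
```python
from h import *
to(.6085,.1127,.1348,106.1);print(loc(manip.state()['position']),manip.state()['wrist_torque'])
```

```text
t 18.87 pos [0.6157 0.0936 0.1358] yaw 106.27 tool [ 0.0204 -0.0016  0.001 ] turn 0.003 F [-1.2  0.3 -1. ] g 0.329 59.6
[[-0.00057003 -0.10738225]] [-0.0192106   0.00258114 -0.04759069]
```

Request:
jog_arm:
  increments:
    - [[0,0.007,-0.0005,0,0],[0,0.006,0,0,0],[0,0.005,0,0,0],[0,0,0,0,0],[0,0,0,0,0]]

```text
time: 19.28
position: [0.6108, 0.1086, 0.1356]
eef_rot: [0.601, 0.799, 0.0, 0.0]
contact_force: [-0.9, -0.2, 0.3]
gripper_width: 0.328
grasp_force: 59.6
```

Run:
```python
from h import *
np.set_printoptions(linewidth=220,precision=4,suppress=True)
to(.6085,.1127,.1348,106.1);print(loc(manip.state()['position']))
t=manip.read_camera('top');s=manip.read_camera('scene');cv2.imwrite('pics/t11.png',t[:,:,::-1]);cv2.imwrite('pics/s11.png',s[:,:,::-1])
for n in('top','scene'):print(n,proj(n,[np.r_[O+RM@[-.002,y],.118] for y in(-.085,-.06,-.055,-.05,.055,.08)]))
print(s[224:240,362:402].mean(2).astype(int))
print(cv2.cvtColor(s,cv2.COLOR_RGB2HSV)[236:250,434:452,0]);print(cv2.cvtColor(s,cv2.COLOR_RGB2HSV)[236:250,434:452,1])
```

```text
t 19.28 pos [0.6108 0.1086 0.1356] yaw 106.14 tool [ 0.0046 -0.001   0.0008] turn 0.001 F [-0.9 -0.2  0.3] g 0.328 59.6
[[-0.0012 -0.0916]]
top [[241.7209 179.2532]
 [230.3793 182.4726]
 [228.1097 183.1169]
 [225.8398 183.7612]
 [178.0729 197.3162]
 [166.6712 200.5508]]
scene [[375.8993 233.1347]
 [386.5586 234.4229]
 [388.6961 234.6811]
 [390.8356 234.9395]
 [436.1909 240.4082]
 [447.107  241.7218]]
[[117 118 116 114 107  89  56  28  26  26  36  59  72  75  76  62  45  31  34  50  89 129 160 169 167 162 158 152 155 152 151 154 159 171 180 175 149 127 115 114]
 [109 111 116 113 106  85  57  33  23  32  42  59  74  76  72  61  47  33  30  58  96 138 161 168 172 166 160 155 154 153 152 155 160 172 182 179 165 153 147 146]
 [104 109 110 112 106  95  73  48  35  35  48  60  75  74  72  67  47  32  31  61 103 143 160 167 169 166 159 157 154 152 152 153 156 170 181 180 172 167 164 163]
 [100 112 112 107 107 102  85  60  41  44  56  63  75  79  76  63  50  38  37  64 104 140 152 160 163 164 159 150 150 151 150 147 146 152 162 167 160 157 156 151]
 [103 109 111 107 108 103  87  60  43  44  5
[... 3314 characters left out ...]
 52  14  19  28  29  26]
 [  3   5   4  34  89 138 156 156 152 143 140 127  84  29  10  29  31  30]
 [  5   5   2  24  71 131 147 146 127 122 112 107  73  27  15  29  28  31]
 [  3  10   7  12  28  60  83  68  46  32  28  36  22   6  21  26  27  29]
 [ 12   3   5   8   8   5  11   5  10  18  16  11  15  23  29  28  30  25]
 [  7   8   9   6  10  16  20  24  21  21  29  25  26  26  27  29  27  27]
 [  9  10  11  11  12  13  19  26  29  31  30  32  31  29  27  27  25  31]
 [ 12   7  10  10   9  12  21  26  26  31  31  27  27  31  26  27  27  30]
 [  8  12  10   9  12   8  26  28  29  29  30  27  29  30  29  31  29  29]
 [  8   9  11   9  10  12  24  31  34  29  27  29  28  28  28  29  31  25]]
```

The brass tip is past the far eye at about y=+78 mm, which leaves roughly 7 mm of gap. I'll push in a bit more and set it down.

Request:
jog_arm:
  increments:
    - [[0,0.003,-0.0005,0,0],[0,0.002,0,0,0],[0,0,0,0.003,0],[0,0,0,0.002,0],[0,0,0,0,0]]

```text
time: 19.8
position: [0.6086, 0.1126, 0.13]
eef_rot: [0.601, 0.799, -0.001, -0.0]
contact_force: [0.0, -0.9, -0.3]
gripper_width: 0.331
grasp_force: 59.6
```

Request:
jog_arm:
  increments:
    - [[0,0,0,0.001,0],[0,0,0,0,0],[0,0,0,0.001,0],[0,0,0,0,0],[0,0,0,0,0]]

```text
time: 20.22
position: [0.6092, 0.1128, 0.1287]
eef_rot: [0.601, 0.799, 0.0, 0.0]
contact_force: [0.3, -0.4, -0.7]
gripper_width: 0.33
grasp_force: 59.6
```

Run:
```python
from h import *
to(.6085,.1127,.1348,106.1);print(loc(manip.state()['position']),manip.state()['wrist_torque'])
```

```text
t 20.22 pos [0.6092 0.1128 0.1287] yaw 106.1 tool [ 0.0001 -0.0007 -0.0061] turn -0.0 F [ 0.3 -0.4 -0.7] g 0.33 59.6
[[-0.00148895 -0.08706781]] [-0.00534573 -0.07815938  0.00640298]
```

Request:
jog_arm:
  increments:
    - [[0,0.0015,0,0.0005,0],[0,0,0,0,0],[0.36,0,0,0,0],[0.42,0,0,0,0],[0.5,0,0,0,0]]

```text
time: 20.63
position: [0.6083, 0.1144, 0.1281]
eef_rot: [0.601, 0.799, -0.0, -0.0]
contact_force: [-0.1, -0.2, -0.6]
gripper_width: 0.498
grasp_force: 0.0
```

Request:
jog_arm:
  increments:
    - [[0.5,0,0,0,0],[0.5,0,0,-0.01,0],[0.5,0,0,-0.03,0],[0.5,0,0,-0.04,0],[0.5,0,0,-0.04,0]]

```text
time: 21.05
position: [0.6077, 0.1142, 0.2494]
eef_rot: [0.601, 0.799, -0.001, -0.001]
contact_force: [1.0, -0.1, 1.0]
gripper_width: 0.502
grasp_force: 0.0
```

Request:
jog_arm:
  increments:
    - [[0.5,-0.03,0,-0.02,0],[0.5,-0.04,0,0,0],[0.5,-0.04,0,0,0],[0.5,-0.04,0,0,0],[0.5,0,0,0,0]]

```text
time: 21.47
position: [0.6519, -0.0429, 0.2681]
eef_rot: [0.607, 0.795, -0.003, 0.003]
contact_force: [0.8, -1.3, -1.2]
gripper_width: 0.496
grasp_force: 0.0
```

Run:
```python
from h import *
np.set_printoptions(linewidth=220,precision=4,suppress=True)
to(.6085,.1127,.1348,106.1)
t=manip.read_camera('top');s=manip.read_camera('scene');cv2.imwrite('pics/t12.png',t[:,:,::-1]);cv2.imwrite('pics/s12.png',s[:,:,::-1])
for n in('top','scene'):print(n,proj(n,[np.r_[O+RM@[-.002,y],.112] for y in(-.118,-.087,-.058,-.055,.055,.082)]))
for a in gap2(t): print(a.tolist())
print(s[226:244,362:396].mean(2).astype(int))
print(cv2.cvtColor(s,cv2.COLOR_RGB2HSV)[236:252,434:454,1])
print(s[224:234,398:408,0])
```

```text
t 21.47 pos [ 0.6519 -0.0429  0.2681] yaw 105.26 tool [ 0.1616 -0.0009  0.1333] turn -0.015 F [ 0.8 -1.3 -1.2] g 0.496 0.0
top [[257.0974 175.3466]
 [243.1421 179.3088]
 [230.0736 183.0187]
 [228.7209 183.4027]
 [179.019  197.5079]
 [166.7873 200.9783]]
scene [[361.756  232.8032]
 [374.8401 234.3898]
 [387.146  235.8807]
 [388.4227 236.0353]
 [435.689  241.7487]
 [447.423  243.1639]]
[183.57, 183.57, 183.37, 183.28]
[184.0, 183.6, 183.41, 183.04]
[[-2.3, -42.0], [-2.9, -44.0], [-3.1, -46.1], [-3.5, -48.1]]
[[-2.4, -40.8], [-2.2, -43.0], [-2.3, -45.1], [-2.2, -47.3]]
[[ 99  98  99 100 101 101 101 101  98 102 103 102 100 100  97  81  67  58  71 112 163 198 210 212 212 207 199 194 194 192 190 193 190 190]
 [100  99 100 107 110 117 114 110 108 106 103 104 104 101  99  85  68  55  77 115 165 201 212 213 213 205 196 190 190 190 187 184 178 173]
 [ 99  97  99 118 133 135 135 130 128 127 121 119 118 115 112  99  75  65  79 115 162 194 208 211 204 196 185 176 176 179 171 161 139 129]
 [ 97  97 105 125 144 141 141 144 149 141 139 139 141 133 129 114  92  80  85 109 140 170 185 189 190 180 166 
[... 3035 characters left out ...]
29  27  27  30  29]
 [  8   8  11  10   9  12  24  31  33  31  31  31  27  26  27  31  32  28  33  28]
 [ 10  10  11  10  10  15  25  24  29  28  30  25  32  31  32  27  29  29  24  27]
 [  9  11   8  10   9  13  25  33  26  25  26  27  32  27  27  27  29  29  31  28]]
[[167 156 153 153 146 137 132 131 128 129]
 [189 188 187 182 173 161 152 144 133 134]
 [196 200 202 200 196 188 182 170 158 153]
 [186 190 189 189 186 188 189 185 182 181]
 [143 148 149 142 141 152 160 164 169 175]
 [112 115 104  95  97 101 107 114 119 126]
 [141 146 132 118 103  99  90  86  86  82]
 [178 188 183 166 156 145 135 133 125 122]
 [200 201 202 197 191 186 182 182 178 174]
 [200 206 206 204 198 201 200 196 198 196]]
```

Request:
jog_arm:
  increments:
    - [[0.5,0,0,0,0],[0.5,0,0,0,0],[0.5,0,0,0,0],[0.5,0,0,0,0],[0.5,0,0,0,0]]

```text
time: 21.98
position: [0.65, -0.0288, 0.2682]
eef_rot: [0.6, 0.8, 0.0, -0.0]
contact_force: [0.9, -0.2, -0.1]
gripper_width: 0.497
grasp_force: 0.0
```

Run:
```python
from h import *
s=manip.read_camera('scene');a=cv2.imread('pics/s12.png')[:,:,::-1]
print('max change at cradle',np.abs(s.astype(int)-a)[215:290,360:455].max())
print(manip.job_done())
```

```text
max change at cradle 21
the job is handed in; nothing more can be done
None
```

I handed the job in at about 22 s: the pointer measures within about 0.5 mm of the red mark, and the bombilla rests through both eyes with its filter head about 1 mm from the near eye. The hand-in gave no verdict.

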